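# Set the clutch and hand over the cordless screwdriver

### The job

Turn the clutch collar of the cordless screwdriver standing in its charging cradle to 5, then lift the screwdriver out by its chuck end and hold it out to me over the middle of the green mat, mid-handle about 20 cm above the bench, chuck up and tipped about 35 degrees so that the free handle end points to me across the mat's far edge. Finish while holding it still there, clutch still on 5, and leave everything else where it lies.

Things in the scene. Friction and masses are not known exactly. Their poses are not given: they have to be found in the camera images.
- driver: Stick cordless screwdriver, teal, 0.3 to 0.48 kg, 210 mm tall, chuck up. Origin: centre of the butt end; z up its axis to the chuck; orange switch and index line on its -x side. From the butt: 40 mm square handle (0-124 mm), 40 mm round housing (to 166), black clutch collar 46 mm diameter (166-188), fixed nose 25 mm diameter (to 196), steel chuck 15 mm diameter (to 210). Mass centre near 90 mm.
- clutch (a joint): Angle of the clutch collar, rad; grows anticlockwise seen from above. Clicks 0.35 apart: 1 at 0, 2 at 0.35, 3 at 0.70, 4 at 1.05, 5 at 1.40, 6 at 1.75, then a stop. Starts on (rarely between) 1, 2, 3. White digits on its upper face (ticks on its side) run clockwise; the one at the orange line on the nose is set. A sprung ball draws it into the nearest click; about 0.3 N m to turn.
- collar (a point): Centre of the clutch collar, on the screwdriver's axis, 177 mm above the butt end; the collar is 46 mm in diameter and 22 mm high, the widest part: the place to grip from above, for turning and lifting. Nose and chuck rise 33 mm above this point.
- handle_mid (a point): Point on the screwdriver's axis 75 mm above the butt end: the middle of the handle.
- cradle: Black charging cradle fixed to the bench. Origin: on the bench under the centre of its socket. Foot 125 x 105 x 13 mm; square open socket 42.4 mm inside, 52.4 outside, its floor 13 mm and rim 54 mm above the bench. The handle stands 41 mm deep in it with about 1 mm of play each side and turns at most 4 degrees each way; pull it straight up.
- mat: Green gridded bench mat, fixed, 200 mm (x) x 240 mm (y) x 4 mm. Origin: centre of its underside on the bench; its x axis points to its far edge, towards the colleague across the bench.
- handover (a point): 200 mm above the bench over the middle of the mat: the middle of the handle (point handle_mid) belongs here, with the screwdriver's z axis along this point's z axis, which leans 35 degrees from upright towards the mat's near edge (the robot's side). The turn about that axis is free.
- panel: Bystander lying on the mat: small pine panel 90 x 140 x 18 mm with two steel hinges; origin centre of its underside.
- screw_tub: Bystander on the mat: small open yellow tub of screws, 75 x 50 x 24 mm; origin centre of its underside.
- bit_case: Bystander in front of the cradle (robot side): closed red bit case 60 x 100 x 28 mm; origin centre of its underside.
- tape: Bystander: yellow tape measure standing on edge, 66 x 36 x 62 mm; origin centre of its underside.
- hammer: Bystander: hammer lying flat on the right of the bench.
- wrench: Bystander: wrench lying flat on the left of the bench.
- glue: Bystander: white glue bottle 52 mm diameter, 150 mm tall, near the far edge; origin centre of its underside.
Mind the look-alikes: they are no part of the job. Leave any turquoise, white or yellow look-alike of the cradle alone.

How it is judged:
On the way, in this order (a step that is already met when the one before it is completed fails the run):
1. the clutch collar is on 5 (value of joint clutch between 1.26 and 1.54 rad), for 0.3 s.
2. the screwdriver is lifted clear of its cradle (height (world z) of driver above 0.065 m and contact force between driver and the fingers above 1 N and contact force between driver and cradle below 0.1 N), for 0.1 s.
At the end, for the whole second after the job is handed in: Held by the gripper alone, at rest: middle of the handle within 45 mm sideways of the mat's middle, 160 to 240 mm above the bench; axis within 16 degrees of: chuck up, tipped 35 degrees, handle end towards the mat's far edge; clutch on 5 (1.26 to 1.54 rad); bystanders not moved (all of step 1 and horizontal distance between handle_mid and handover below 0.045 m and height (world z) of handle_mid between 0.16 and 0.24 m and angle between the z axis of driver and the z axis of handover, either way round below 0.28 rad and angle between driver's own z axis and vertical below 1 rad and contact force between driver and the fingers above 2 N and contact force between driver and cradle below 0.1 N and contact force between driver and panel below 0.1 N and contact force between driver and screw_tub below 0.1 N and linear speed of driver below 0.05 m/s and angular speed of driver below 0.4 rad/s); the arm keeps its last pose, push and grip.
It fails at once if a bystander is moved more than 25 mm or knocked over (distance of any of panel, screw_tub, bit_case, tape, hammer, wrench, glue from where it was at the start of the episode above 0.025 m or angle between any of glue, tape's own z axis and vertical above 0.5 rad).
It also fails if it takes over 48 s, if anything falls off the work surface, if the arm or the gripper's body presses on something with over 40 N, if the wrist force passes 120 N, or if a joint passes its speed limit or range.

### The arm

A 6-joint arm with a two-finger parallel gripper is mounted at the origin on the work surface. World frame = base frame: x ahead of the robot, y to its left, z up, the work surface at z = 0. Lengths are in m, angles in rad, forces in N, time in s.
With the tool pointing down it reaches from about 0.425 to 1.125 m from the base axis. Payload 14.9 kg.
Tool frame: the origin (TCP) lies at the very end of the fingers, on their centre line; the grasp point (between the pads) lies 19 mm behind it (arm.hold_point_z is the distance from the TCP to the grasp point, in m); z points along the fingers, y is the line along which they close (so a half turn about z gives the same grasp; the last joint's range is limited). The gripper opens to 91 mm and grips with 3 to 60 N. Pads are 32 mm wide; open, the fingers measure 118 mm over their backs; the gripper's body (76 mm by 178 mm) begins 60 mm behind the grasp point.
Start: joints at [-1.338, 0.379, 1.734, -0, 1.028, -0.033], TCP at [0.184, -0.675, 0.214] pointing down, gripper open.
Joint ranges: [-2.77, 2.77], [-0.74, 2.19], [0, 2.66], [-1.06, 4.2], [0.31, 2.87], [-3.08, 3.08]. Speed limits (rad/s): [1.89, 1.89, 2.39, 3.14, 3.14, 3.14].

### API

Orientations are given as a 3x3 rotation matrix whose columns are the frame's x, y, z axes.
In Python, from workcell import monitor, optics, arm gives the robot as it stands.
- The arm moves only by the shell command python3 -m pendant 'ROWS' [FORCE]. ROWS is a JSON object of lists of equal length, an entry for each row: "claw": the opening, from -1 (shut) to 1 (fully open); "offset": the shift along the world's x, y, z each as a share of 0.25 m, from -1 to 1, a list of three; "rotation": the turn, a rotation vector about the world's x, y, z each as a share of 180 degrees, from -1 to 1, a list of three. A call has 1 to 5 rows; each row shifts and turns the commanded pose from where the row before left it; what a row does not reach is not made up. A row lasts 1/8 s, in which the tool goes at most 62.5 mm and 10.7 degrees, less where a joint would pass 70% of its speed; a pose out of reach is approached as far as the arm can. A call with a number of a shift or a turn outside -1 to 1 is refused whole. A call with a gripper value outside its range is refused whole. The fingers move at their own pace and stop on an object; FORCE is the grip in N (left out, the last holds). Time passes only in rows, so rows that do not move let the fingers close. It gives the time, the measured TCP pose, the force, the opening and the grip force at its end, in the units of the state.
- monitor.get_obs(): the state, without advancing time (a new reading comes with each control period).
- optics.get_image(name): name is "scene" or "top"; returns the picture (384x512x3 uint8, red, green, blue); there is no depth.
- optics.camera_info(name): a dict with "camera_matrix" (3x3 intrinsics, pixels), "R" (3x3) and "t" (3): a world point X has camera coordinates R X + t. Camera axes: x right, y down, z forward; pixel columns grow to the right and rows downward; lengths in m; the calibration is good to about 2 mm. A picture is of the moment at which its call begins. camera_info takes no time and is no camera call.
- arm.close_job(): hands the job in; it is judged then, once.
The state is a dict: "time": time; "joints": joint angles; "joint_vel": joint speeds; "joint_torque": joint torques, N m; "tcp_pos": TCP position; "tcp_rot": TCP orientation; "force": force on the tool from outside, world axes, zero at the start; "wrist_torque": the same for the moment, N m; "gripper_width": finger opening in m; "gripper_force": force on a finger pad.
Only numpy, scipy, OpenCV 4.12 (cv2) and the standard library are available. Lean on these libraries where they do the work, as an engineer would, in place of code of your own. Each camera call takes 0.05 s, during which the arm holds its last target. There are 200 camera calls.

## Working session

There is one attempt and no reset: what is moved stays moved. The work goes in short steps, Python scripts to look and compute and a shell command to move; the robot and the scene stay as the last step left them, time stands still between calls to the robot, and variables do not carry over. Pictures are saved under pics/ and viewed, at most 10 in all, crops included, and the job is handed in when it is done.

```bash
mkdir -p pics; python3 - <<'E'
from workcell import monitor, optics, arm
import cv2, numpy as np
for n in("scene","top"):
    cv2.imwrite(f"pics/{n}0.png",optics.get_image(n)[:,:,::-1]); c=optics.camera_info(n); print(n,{k:np.round(v,4).tolist() for k,v in c.items()})
o=monitor.get_obs(); print(o)
E
```

```text
scene {'camera_matrix': [[392.9273, 0.0, 256.4743], [0.0, 392.9273, 195.4091], [0.0, 0.0, 1.0]], 'R': [[-0.4273, 0.9041, -0.0095], [0.692, 0.3202, -0.647], [-0.5819, -0.2831, -0.7624]], 't': [0.223, -0.2604, 1.693]}
top {'camera_matrix': [[453.8512, 0.0, 253.2937], [0.0, 453.8512, 194.7523], [0.0, 0.0, 1.0]], 'R': [[0.0286, -0.9996, 0.0037], [-0.995, -0.0288, -0.0955], [0.0956, -0.0009, -0.9954]], 't': [-0.0167, 0.5174, 2.0086]}
{'time': 0.1, 'joints': array([-1.33827941e+00,  3.79368378e-01,  1.73468466e+00,  1.11304717e-06,
        1.02849601e+00, -3.33043937e-02]), 'joint_vel': array([-0.00013896, -0.00174567, -0.00240116, -0.00110849,  0.00099688,
        0.00053423]), 'joint_torque': array([ 6.58253120e-04, -7.65037966e+01, -4.35293126e+01,  6.52704388e-02,
        3.98019841e-02,  5.06775805e-06]), 'tcp_pos': array([ 0.18380617, -0.67509149,  0.21336396]), 'tcp_rot': array([[ 9.64877220e-01,  2.62701164e-01, -2.19452618e-04],
       [ 2.62701254e-01, -9.64876772e-01,  9.30880419e-04],
       [ 3.27986366e-05, -9.55835789e-04, -9.99999543e-01]]), 'force': array([ 0.45590162,  0.06228111, -0.52193695]), 'wrist_torque': array([ 0.02022732, -0.00755619,  0.01961945]), 'gripper_force': 0.0, 'gripper_width': 0.09113077862954089}
```

View pics/scene0.png

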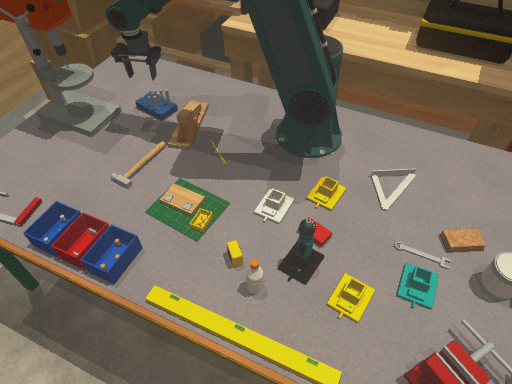

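View pics/top0.png

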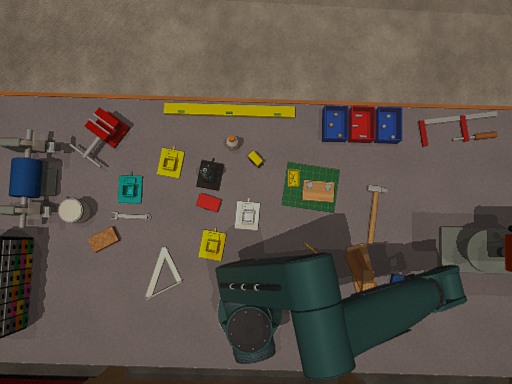

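The driver stands in the black cradle, at about (306,240) in scene and (209,172) in top. The mat is near (188,208) in scene and (311,187) in top. Next I'll enlarge both.

```bash
python3 - <<'E'
import cv2, numpy as np
s=cv2.imread("pics/scene0.png");t=cv2.imread("pics/top0.png")
a=cv2.resize(s[210:290,270:335],None,fx=7,fy=7,interpolation=cv2.INTER_CUBIC)
b=cv2.resize(t[150:195,190:230],None,fx=8,fy=8,interpolation=cv2.INTER_CUBIC)
c=np.zeros((560,a.shape[1]+b.shape[1],3),np.uint8);c[:a.shape[0],:a.shape[1]]=a;c[:b.shape[0],a.shape[1]:]=b
m=t[155:217,278:345];m=cv2.resize(m,None,fx=3,fy=3);c[365:365+m.shape[0],a.shape[1]:a.shape[1]+m.shape[1]]=m
cv2.imwrite("pics/c1.png",c);print(c.shape)
# mat corners in top
h=cv2.cvtColor(t,cv2.COLOR_BGR2HSV);g=cv2.inRange(h,(45,80,40),(80,255,255));g[:, :270]=0;g[:,350:]=0;g[:150]=0;g[220:]=0
p=cv2.findNonZero(g);print(cv2.minAreaRect(p),cv2.boxPoints(cv2.minAreaRect(p)).tolist())
h=cv2.cvtColor(s,cv2.COLOR_BGR2HSV);g=cv2.inRange(h,(45,80,40),(80,255,255));g[:, :140]=0;g[:,240:]=0;g[:170]=0;g[250:]=0
p=cv2.findNonZero(g);print(cv2.approxPolyDP(cv2.convexHull(p),4,True).tolist())
E
```

```text
(560, 775, 3)
((310.3859558105469, 186.95242309570312), (52.70153045654297, 43.353668212890625), 8.61564826965332) [[281.0852355957031, 204.43716430664062], [287.5798645019531, 161.57272338867188], [339.6866760253906, 169.46768188476562], [333.1920471191406, 212.33212280273438]]
[[[229, 203]], [[197, 240]], [[146, 212]], [[180, 178]]]
```

View pics/c1.png

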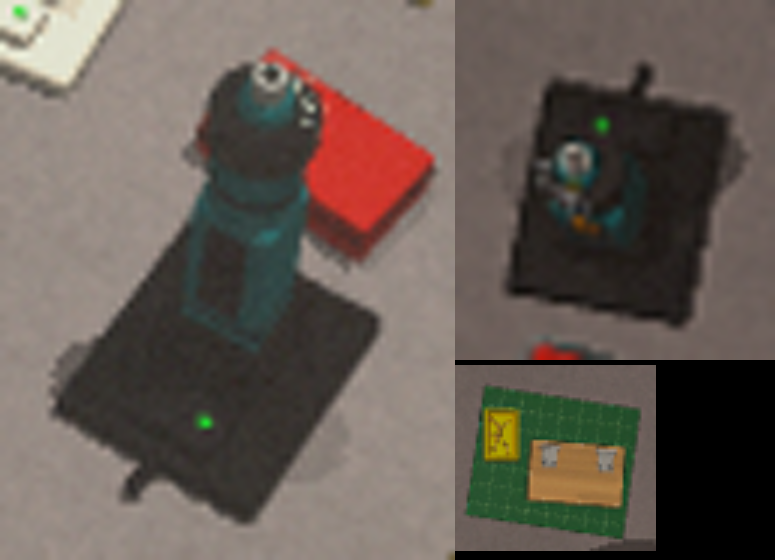

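In the crops the chuck tip is at about (308.1,220.3) in scene and (204.5,169.5) in top. The white digits lie to its lower left in top. I'll triangulate the tip and work out the mat, cradle yaw and digit angles.

```bash
cat >h.py <<'E'
import numpy as np,cv2
from workcell import optics
C={n:optics.camera_info(n) for n in("scene","top")}
P={n:c["camera_matrix"]@np.c_[c["R"],c["t"]] for n,c in C.items()}
def tri(s,t):
    X=cv2.triangulatePoints(P["scene"],P["top"],np.array(s,float),np.array(t,float)).ravel();return X[:3]/X[3]
def proj(n,X):
    q=P[n]@np.append(X,1);return q[:2]/q[2]
def ray(n,px,z):
    M=P[n];A=np.c_[M[:,0],M[:,1],-np.array([*px,1.])];s=np.linalg.solve(A,-(M[:,2]*z+M[:,3]));return s[:2]
E
python3 - <<'E'
from h import *
np.set_printoptions(precision=4,suppress=True)
X=tri((308.1,220.3),(204.5,169.5));print("chuck",X,proj("scene",X),proj("top",X))
print("mat top");T=[ray("top",p,.004) for p in [(281.1,204.4),(287.6,161.6),(339.7,169.5),(333.2,212.3)]];print(np.array(T),np.mean(T,0))
S=[ray("scene",p,.004) for p in [(229,203),(197,240),(146,212),(180,178)]];print(np.array(S),np.mean(S,0))
# cradle foot corners from top crop
f=lambda x,y:((x-455+.5)/8-.5+190,(y+.5)/8-.5+150)
Q=np.array([ray("top",f(*p),.013) for p in[(552,80),(730,115),(688,325),(510,290)]]);print("foot",Q,Q.mean(0))
g=lambda x,y:((x+.5)/7-.5+270,(y+.5)/7-.5+210)
Q=np.array([ray("scene",g(*p),.013) for p in[(55,405),(250,522),(380,320)]]);print("foot",Q,(Q[0]+Q[2])/2)
for n,img in(("top","top0"),("scene","scene0")):
    I=cv2.imread(f"pics/{img}.png").min(2).astype(int);c=proj(n,X+[0,0,-.022]);print(n,"collar top px",c,"tip",proj(n,X));u,v=np.round(c).astype(int);print(u,v);print(I[v-8:v+9,u-8:u+9])
E
```

```text
chuck [0.5957 0.1995 0.2239] [307.9813 220.2936] [204.4396 169.5173]
mat top
[[ 0.4795 -0.1287]
 [ 0.6759 -0.1539]
 [ 0.6465 -0.3919]
 [ 0.4505 -0.3646]] [ 0.5631 -0.2597]
[[ 0.4811 -0.1312]
 [ 0.6715 -0.1541]
 [ 0.6448 -0.3846]
 [ 0.4502 -0.3634]] [ 0.5619 -0.2583]
foot [[0.6724 0.2368]
 [0.6553 0.1352]
 [0.5349 0.1547]
 [0.5519 0.2558]] [0.6036 0.1956]
foot [[0.6581 0.1389]
 [0.6757 0.2407]
 [0.5523 0.2589]] [0.6052 0.1989]
top collar top px [204.9938 170.3251] tip [204.4396 169.5173]
205 170
[[ 88  85  94  91  18  27  27  31  29  27  27  20  22  24  31  29  33]
 [ 89  90  89  69  22  31  30  32  31  25  31  27  28  29  28  25  24]
 [ 89  92  91  65  25  31  32  34  30  28  30  32  26  31  34  29  29]
 [ 90  94  90  48  26  36  34  28  33  30  29  29  27  32  33  32  31]
 [ 91  91  78  28  30  33  36  33  32  34  35  36  30  33  34  34  35]
 [ 83  84  76  25  30  33  24  22  32  29  32  34  35  30  32  25  34]
 [ 77  79  63  25  31  34  82 142 107  66  31  35  35  28  25  25  29]
 [ 80  81  56  29  26  53 110  76  69 111  18  30  36  34  28  25  18]
 [ 83  78  47  73  91  45 106  9
[... 1187 characters left out ...]
 51  52  58  54  50  74  77  82  85  66  52  61 126  76  60]
 [ 93  49  51  53  50  54  52  51  56  68  62  51  53  55  92 165  52]
 [ 67  53  52  52  48  51  53  56  55  48  47  55  57  55  63  60  51]
 [ 50  53  52  52  56  57  56  55  47  51  54  51  56  54 124 104  53]
 [ 49  57  52  55  50  51  52  51  58  57  55  54  51  52  54  50  63]
 [ 47  46  44  49  52  50  53  55  57  52  53  52  54  51  54  52  62]
 [ 45  48  45  48  46  53  52  49  54  52  50  52  53  53  50  51  46]
 [ 47  46  51  46  49  48  50  50  51  51  49  50  44  45  48  48  49]
 [ 59  52  50  53  46  50  47  48  48  50  50  55  49  45  51  50  44]
 [ 68  55  52  50  48  46  47  47  48  45  49  50  47  48  52  45  48]]
```

```bash
python3 - <<'E'
from h import *
np.set_printoptions(precision=3,suppress=True)
c0=np.array([.5957,.1995]);yaw=-.156
for n in("top","scene"):
    I=cv2.imread(f"pics/{n}0.png").astype(int);c=proj(n,[*c0,.201]);u,v=np.round(c).astype(int);k=[]
    for y in range(v-9,v+9):
        for x in range(u-9,u+9):
            d=ray(n,(x,y),.201)-c0;r=np.hypot(*d)
            if .0135<r<.0225:
                a=(np.pi+yaw-np.arctan2(d[1],d[0])+np.pi)%(2*np.pi)-np.pi  # clockwise from index
                k.append((a,r*1000,I[y,x].min(),*I[y,x][::-1],x,y))
    k=np.array(k);k=k[np.argsort(k[:,0])];print(n);print(k[(k[:,2]>40 if n=="top" else k[:,2]>75)])
E
```

```text
top
[[ -0.399  19.73   56.     60.     57.     56.    206.    175.   ]
 [ -0.19   19.279  44.     49.     45.     44.    205.    175.   ]
 [ -0.188  15.136  56.     68.     62.     56.    205.    174.   ]
 [  0.02   19.693  78.     83.     80.     78.    204.    175.   ]
 [  0.077  15.671  98.    108.    103.     98.    204.    174.   ]
 [  0.214  20.92   45.     53.     46.     45.    203.    175.   ]
 [  0.309  17.197  79.     84.     79.     81.    203.    174.   ]
 [  0.456  13.716  57.     70.     64.     57.    203.    173.   ]
 [  0.496  19.483  46.     55.     48.     46.    202.    174.   ]
 [  0.657  16.503  61.     68.     64.     61.    202.    173.   ]
 [  0.796  19.756  46.     53.     48.     46.    201.    173.   ]
 [  0.992  17.826  58.     68.     62.     58.    201.    172.   ]
 [  1.064  21.675  66.     72.     71.     66.    200.    172.   ]
 [  1.224  16.722  54.     60.     56.     54.    201.    171.   ]
 [  1.256  20.786  44.     50.     47.     44.    200.    171.   ]
 [  1.456  20.705  73.     76.     73.     73.    200.    170.   ]
 [  1.473  16.61   91.  
[... 1092 characters left out ...]
.     94.    311.    221.   ]
 [  0.21   20.818 137.    143.    145.    137.    312.    221.   ]
 [  0.341  18.236 151.    170.    172.    151.    312.    222.   ]
 [  0.51   16.072  85.     95.     95.     85.    312.    223.   ]
 [  0.633  21.404  83.     92.     91.     83.    314.    223.   ]
 [  0.765  17.318 126.    136.    139.    126.    313.    224.   ]
 [  0.796  20.155  76.     86.     84.     76.    314.    224.   ]
 [  0.973  16.613  92.     99.    100.     92.    313.    225.   ]
 [  0.974  19.501 165.    179.    184.    165.    314.    225.   ]
 [  1.334  20.128 104.    106.    106.    104.    314.    227.   ]
 [  1.392  17.459 124.    135.    140.    124.    313.    227.   ]]
```

The digits sit at about -0.39, 0.03, 0.31, 0.66, 1.05 and 1.46 rad clockwise of the index line. That puts the clutch on 2, so it needs about +1.05 rad. I'll move over to the driver.

```bash
python3 -m pendant '{"claw":[1,1,1,1,1],"offset":[[0.14,0.16,0.07],[0.14,0.16,0.07],[0.14,0.16,0.07],[0.14,0.16,0.07],[0.14,0.16,0.07]],"rotation":[[0,0,0],[0,0,0],[0,0,0],[0,0,0],[0,0,0]]}' 60
python3 -m pendant '{"claw":[1,1,1,1,1],"offset":[[0.1,0.21,0],[0.1,0.21,0],[0.1,0.21,0],[0.1,0.21,0],[0.1,0.21,0]],"rotation":[[0,0,0],[0,0,0],[0,0,0],[0,0,0],[0,0,0]]}'
python3 -m pendant '{"claw":[1,1,1,1,1],"offset":[[0.06,0.22,0],[0.06,0.22,0],[0.06,0.22,0],[0.06,0.22,0],[0.06,0.22,0]],"rotation":[[0,0,0.004],[0,0,0.004],[0,0,0.004],[0,0,0.004],[0,0,0]]}'
```

```text
time: 0.72
tcp_pos: [0.3597, -0.4739, 0.3018]
tcp_rot: [[0.965, 0.262, -0.0], [0.262, -0.965, 0.0], [-0.0, -0.0, -1.0]]
force: [-0.1, -0.2, 0.8]
gripper_width: 0.0912
gripper_force: 0.0
time: 1.35
tcp_pos: [0.4842, -0.2111, 0.3014]
tcp_rot: [[0.965, 0.263, -0.0], [0.263, -0.965, 0.0], [-0.0, -0.0, -1.0]]
force: [0.9, 0.2, -0.5]
gripper_width: 0.0912
gripper_force: 0.0
time: 1.98
tcp_pos: [0.5589, 0.064, 0.3013]
tcp_rot: [[0.95, 0.311, -0.0], [0.311, -0.95, -0.0], [-0.0, 0.0, -1.0]]
force: [1.4, -0.5, -0.1]
gripper_width: 0.0915
gripper_force: 0.0
```

```bash
python3 -m pendant '{"claw":[1,1,1,1],"offset":[[0.05,0.18,0],[0.05,0.18,0],[0.048,0.181,0],[0,0,0]],"rotation":[[0,0,0],[0,0,0],[0,0,0],[0,0,0]]}'
python3 -m pendant '{"claw":[1,1,1,1,1],"offset":[[0,0,-0.13],[0,0,-0.13],[0,0,-0.13],[0,0,-0.13],[0,0,0]],"rotation":[[0,0,0],[0,0,0],[0,0,0],[0,0,0],[0,0,0]]}'
python3 - <<'E'
from h import *
from workcell import monitor
o=monitor.get_obs();print(o['tcp_pos'],o['joints'],o['force'])
a=optics.get_image("scene")[:,:,::-1];b=optics.get_image("top")[:,:,::-1]
a=cv2.resize(a[190:270,265:345],None,fx=5,fy=5,interpolation=2);b=cv2.resize(b[130:210,160:240],None,fx=5,fy=5,interpolation=2)
cv2.imwrite("pics/d.png",np.hstack([a,b]))
E
```

```text
time: 2.48
tcp_pos: [0.596, 0.1997, 0.3009]
tcp_rot: [[0.95, 0.313, -0.001], [0.313, -0.95, 0.0], [-0.001, -0.0, -1.0]]
force: [0.5, -0.6, -0.6]
gripper_width: 0.0914
gripper_force: 0.0
time: 3.1
tcp_pos: [0.5942, 0.1961, 0.1693]
tcp_rot: [[0.951, 0.31, -0.004], [0.31, -0.951, -0.001], [-0.004, -0.0, -1.0]]
force: [0.2, 0.2, 0.3]
gripper_width: 0.0909
gripper_force: 0.0
[0.5942355  0.19609718 0.16926276] [ 2.81541028e-01  3.22257566e-01  1.90755930e+00 -1.11095301e-04
  9.16272258e-01  1.53686868e+00] [0.2232355  0.18900657 0.25178325]
```

View pics/d.png

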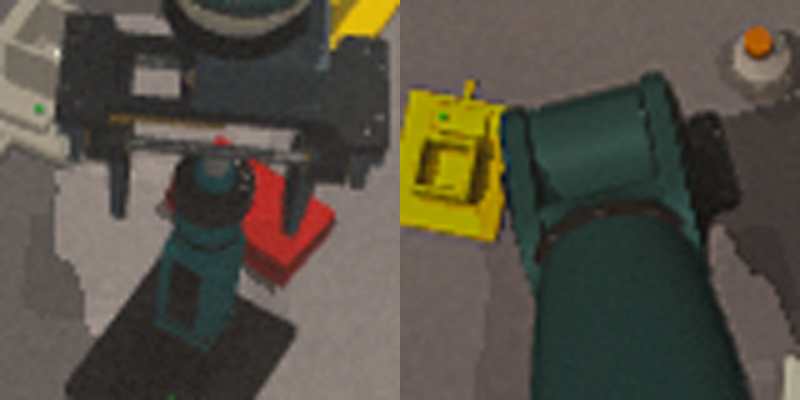

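Both fingers straddle the collar in the scene crop, with tips at (118,215) and (293,230) and the collar at (213,190). The top view is hidden by the arm. I'll settle, then close.

```bash
python3 -m pendant '{"claw":[1,1],"offset":[[0,0,0],[0,0,0]],"rotation":[[0,0,0],[0,0,0]]}'
python3 -m pendant '{"claw":[-1,-1,-1,-1,-1],"offset":[[0,0,0],[0,0,0],[0,0,0],[0,0,0],[0,0,0]],"rotation":[[0,0,0],[0,0,0],[0,0,0],[0,0,0],[0,0,0]]}' 30
```

```text
time: 3.45
tcp_pos: [0.5964, 0.1974, 0.1726]
tcp_rot: [[0.95, 0.311, 0.002], [0.311, -0.95, 0.0], [0.002, 0.0, -1.0]]
force: [0.0, -0.1, -0.3]
gripper_width: 0.091
gripper_force: 0.0
time: 4.08
tcp_pos: [0.5959, 0.1973, 0.1714]
tcp_rot: [[0.95, 0.311, -0.0], [0.311, -0.95, 0.0], [-0.0, -0.0, -1.0]]
force: [-0.1, 1.1, 1.5]
gripper_width: 0.0445
gripper_force: 30.1
```

```bash
python3 -m pendant '{"claw":[-1,-1,-1,-1,-1],"offset":[[0,0,0],[0,0,0],[0,0,0],[0,0,0],[0,0,0]],"rotation":[[0,0,0],[0,0,0.03],[0,0,0.04],[0,0,0.04],[0,0,0.04]]}' 55
python3 -c "
from workcell import monitor
print(monitor.get_obs()['wrist_torque'])"
python3 -m pendant '{"claw":[-1,-1,-1,-1,-1],"offset":[[0,0,0],[0,0,0],[0,0,0],[0,0,0],[0,0,0]],"rotation":[[0,0,0.04],[0,0,0.04],[0,0,0.04],[0,0,0.04],[0,0,0.04]]}'
python3 -m pendant '{"claw":[-1,-1,-1],"offset":[[0,0,0],[0,0,0],[0,0,0]],"rotation":[[0,0,0.01],[0,0,0],[0,0,0]]}'
python3 -c "
from workcell import monitor
o=monitor.get_obs();print(o['wrist_torque'],o['joints'])"
```

```text
time: 4.7
tcp_pos: [0.5959, 0.1975, 0.1715]
tcp_rot: [[0.703, 0.711, 0.0], [0.711, -0.703, 0.0], [0.0, -0.0, -1.0]]
force: [-0.2, 2.4, -1.1]
gripper_width: 0.0439
gripper_force: 55.0
[ 0.2709025  -0.01531432 -0.41004028]
time: 5.32
tcp_pos: [0.5961, 0.1975, 0.1715]
tcp_rot: [[0.151, 0.989, 0.001], [0.989, -0.151, 0.0], [0.001, 0.001, -1.0]]
force: [1.0, 2.8, -0.9]
gripper_width: 0.044
gripper_force: 55.0
time: 5.7
tcp_pos: [0.596, 0.1974, 0.1715]
tcp_rot: [[0.125, 0.992, 0.0], [0.992, -0.125, 0.0], [0.0, 0.0, -1.0]]
force: [1.6, 2.0, -1.5]
gripper_width: 0.0443
gripper_force: 55.0
[ 0.40531915 -0.62977918 -0.07321411] [2.82642059e-01 3.20492489e-01 1.90508567e+00 1.43354724e-05
 9.15667681e-01 4.08079890e-01]
```

The collar turned 1.13 rad with a clear resisting torque, and the torque is now near zero. I'll open and check the digits.

```bash
python3 -m pendant '{"claw":[0.6,0.6,0.6,0.6],"offset":[[0,0,0],[0,0,0],[0,0,0],[0,0,0]],"rotation":[[0,0,0],[0,0,0],[0,0,0],[0,0,0]]}'
python3 -m pendant '{"claw":[1,1,1,1,1],"offset":[[0,0,0.2],[0,0,0.2],[0,0,0.2],[0,0,0],[0,0,0]],"rotation":[[0,0,0],[0,0,0],[0,0,0],[0,0,0],[0,0,0]]}'
python3 - <<'E'
from h import *
a=optics.get_image("scene")[:,:,::-1]
cv2.imwrite("pics/s1.png",a)
cv2.imwrite("pics/e.png",cv2.resize(a[200:260,280:340],None,fx=9,fy=9,interpolation=2))
E
```

```text
time: 6.2
tcp_pos: [0.5958, 0.1972, 0.1714]
tcp_rot: [[0.124, 0.992, -0.0], [0.992, -0.124, -0.0], [-0.0, -0.0, -1.0]]
force: [-0.3, -0.1, -0.2]
gripper_width: 0.073
gripper_force: 0.0
time: 6.82
tcp_pos: [0.5955, 0.1972, 0.3208]
tcp_rot: [[0.123, 0.992, -0.001], [0.992, -0.123, -0.0], [-0.0, -0.0, -1.0]]
force: [-0.4, -0.3, -0.6]
gripper_width: 0.0914
gripper_force: 0.0
```

View pics/e.png

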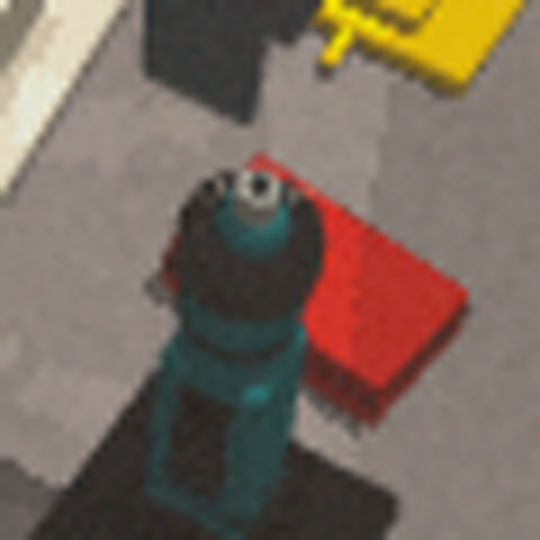

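```bash
python3 - <<'E'
from h import *
np.set_printoptions(precision=3,suppress=True)
c0=np.array([.5957,.1985]);yaw=-.156
for f in("scene0","s1"):
    I=cv2.imread(f"pics/{f}.png").astype(int);n="scene";u,v=np.round(proj(n,[*c0,.201])).astype(int);k=[]
    for y in range(v-9,v+9):
        for x in range(u-9,u+9):
            d=ray(n,(x,y),.201)-c0;r=np.hypot(*d)
            if .0135<r<.0225:
                a=(np.pi+yaw-np.arctan2(d[1],d[0])+np.pi)%(2*np.pi)-np.pi
                if -2<a<2 and I[y,x].min()>75:k.append((a,r*1000,*I[y,x][::-1],x,y))
    k=np.array(k);print(f);print(k[np.argsort(k[:,0])])
E
```

```text
scene0
[[ -1.665  21.991 117.    109.    102.    300.    222.   ]
 [ -1.446  21.461  96.     90.     86.    301.    221.   ]
 [ -1.225  21.994  92.     84.     83.    302.    220.   ]
 [ -0.905  22.46   99.     90.     85.    304.    219.   ]
 [ -0.706  14.175 131.    130.    119.    306.    221.   ]
 [ -0.667  17.766 147.    144.    133.    306.    220.   ]
 [ -0.641  21.389 126.    121.    113.    306.    219.   ]
 [ -0.505  21.44  176.    172.    157.    307.    219.   ]
 [ -0.503  17.782 115.    111.    103.    307.    220.   ]
 [ -0.5    14.14  177.    172.    161.    307.    221.   ]
 [ -0.371  21.885 100.     99.     92.    308.    219.   ]
 [ -0.301  14.693  93.     89.     81.    308.    221.   ]
 [ -0.123  15.773 119.    116.    108.    309.    221.   ]
 [ -0.063  20.497 182.    178.    165.    310.    220.   ]
 [  0.028  17.282 177.    175.    163.    310.    221.   ]
 [  0.051  22.109 132.     97.     86.    311.    220.   ]
 [  0.152  19.118 101.    103.     94.    311.    221.   ]
 [  0.158  14.286 113.    111.    104.    310.    222.   ]
 [  0.254  21.196 143.    145. 
[... 1043 characters left out ...]
1  21.389 121.    115.    107.    306.    219.   ]
 [ -0.505  21.44  169.    166.    152.    307.    219.   ]
 [ -0.503  17.782 139.    137.    126.    307.    220.   ]
 [ -0.5    14.14  165.    161.    148.    307.    221.   ]
 [ -0.371  21.885 100.     97.     93.    308.    219.   ]
 [ -0.301  14.693  83.     82.     78.    308.    221.   ]
 [ -0.123  15.773 109.    106.     98.    309.    221.   ]
 [ -0.063  20.497 159.    158.    144.    310.    220.   ]
 [  0.028  17.282 158.    155.    144.    310.    221.   ]
 [  0.051  22.109  91.     83.     81.    311.    220.   ]
 [  0.158  14.286 130.    129.    119.    310.    222.   ]
 [  0.254  21.196 106.     98.     88.    312.    221.   ]]
```

Now the last digit shows at about (312,221), at 0.25–0.3 rad, and digit 2 shows near -1.0 rad. That is setting 5, and it matches 0.35 + 1.13 rad less the cradle play. I'll regrasp and lift straight up.

```bash
python3 -m pendant '{"claw":[1,1,1,1,1],"offset":[[0,0,-0.2],[0,0,-0.2],[0,0,-0.2],[0,0,0],[0,0,0]],"rotation":[[0,0,0],[0,0,0],[0,0,0],[0,0,0],[0,0,0]]}'
python3 -m pendant '{"claw":[-1,-1,-1,-1,-1],"offset":[[0,0,0],[0,0,0],[0,0,0],[0,0,0],[0,0,0]],"rotation":[[0,0,0],[0,0,0],[0,0,0],[0,0,0],[0,0,0]]}' 58
python3 -m pendant '{"claw":[-1,-1,-1,-1,-1],"offset":[[0,0,0.03],[0,0,0.06],[0,0,0.06],[0,0,0.06],[0,0,0.06]],"rotation":[[0,0,0],[0,0,0],[0,0,0],[0,0,0],[0,0,0]]}'
python3 -m pendant '{"claw":[-1,-1,-1,-1,-1],"offset":[[0,0,0.08],[0,0,0.08],[0,0,0.08],[0,0,0],[0,0,0]],"rotation":[[0,0,0],[0,0,0],[0,0,0],[0,0,0],[0,0,0]]}'
```

```text
time: 7.5
tcp_pos: [0.5964, 0.1975, 0.1725]
tcp_rot: [[0.123, 0.992, 0.0], [0.992, -0.123, 0.0], [0.0, 0.0, -1.0]]
force: [0.7, 0.8, 0.6]
gripper_width: 0.0914
gripper_force: 0.0
time: 8.12
tcp_pos: [0.5959, 0.1973, 0.1715]
tcp_rot: [[0.123, 0.992, -0.0], [0.992, -0.123, 0.0], [0.0, -0.0, -1.0]]
force: [-0.7, -0.2, 2.4]
gripper_width: 0.0443
gripper_force: 57.6
time: 8.75
tcp_pos: [0.5959, 0.1973, 0.2403]
tcp_rot: [[0.123, 0.992, 0.0], [0.992, -0.123, 0.0], [0.0, 0.0, -1.0]]
force: [-0.0, -0.2, -3.7]
gripper_width: 0.0439
gripper_force: 58.0
time: 9.38
tcp_pos: [0.5956, 0.1972, 0.2984]
tcp_rot: [[0.123, 0.992, -0.001], [0.992, -0.123, -0.0], [-0.0, -0.001, -1.0]]
force: [-0.7, 0.6, -4.3]
gripper_width: 0.0443
gripper_force: 58.0
```

The driver is lifted, with about 4.3 N hanging on the wrist. Next I'll carry it upright to the mat, then tip it while watching the joints.

```bash
python3 -m pendant '{"claw":[-1,-1,-1,-1,-1],"offset":[[-0.02,-0.1,0.02],[-0.03,-0.18,0.02],[-0.03,-0.2,0.02],[-0.03,-0.2,0.02],[-0.03,-0.2,0]],"rotation":[[0,0,0],[0,0,0],[0,0,0],[0,0,0],[0,0,0]]}'
python3 -m pendant '{"claw":[-1,-1,-1,-1,-1],"offset":[[-0.03,-0.2,0],[-0.03,-0.2,0],[-0.03,-0.2,0],[-0.02,-0.18,0],[0,-0.14,0]],"rotation":[[0,0,0],[0,0,0],[0,0,0],[0,0,0],[0,0,0]]}'
python3 -m pendant '{"claw":[-1,-1,-1,-1],"offset":[[0,0,0],[0,0,0],[0,0,0],[0,0,0]],"rotation":[[-0.004,-0.03,0],[-0.004,-0.03,0],[0,0,0],[0,0,0]]}'
python3 -c "
from workcell import monitor
o=monitor.get_obs();print(o['joints'])"
```

```text
time: 10.0
tcp_pos: [0.5599, -0.0249, 0.3189]
tcp_rot: [[0.124, 0.992, -0.0], [0.992, -0.124, -0.0], [-0.0, -0.0, -1.0]]
force: [0.4, 0.6, -4.2]
gripper_width: 0.0439
gripper_force: 58.0
time: 10.62
tcp_pos: [0.5319, -0.2549, 0.3184]
tcp_rot: [[0.125, 0.992, -0.001], [0.992, -0.125, 0.0], [0.0, -0.001, -1.0]]
force: [0.7, 1.4, -3.9]
gripper_width: 0.0437
gripper_force: 58.0
time: 11.12
tcp_pos: [0.5331, -0.2529, 0.3189]
tcp_rot: [[0.124, 0.975, 0.185], [0.992, -0.121, -0.025], [-0.002, 0.187, -0.982]]
force: [-0.1, -0.5, -3.6]
gripper_width: 0.0439
gripper_force: 58.0
[-0.51422471  0.01514995  1.9791269   0.08419064  0.97413185 -0.43159761]
```

```bash
python3 -m pendant '{"claw":[-1,-1,-1,-1,-1],"offset":[[-0.015,0,-0.04],[-0.015,0,-0.04],[-0.015,0,-0.04],[-0.015,0,-0.04],[0,0,0]],"rotation":[[-0.003,-0.025,0],[-0.003,-0.025,0],[-0.003,-0.025,0],[-0.003,-0.025,0],[0,0,0]]}'
python3 -c "
from workcell import monitor
o=monitor.get_obs();print(o['joints'],o['joint_vel'])"
```

```text
time: 11.75
tcp_pos: [0.5173, -0.2521, 0.2775]
tcp_rot: [[0.124, 0.869, 0.478], [0.992, -0.109, -0.058], [0.001, 0.482, -0.876]]
force: [-0.3, -0.1, -3.1]
gripper_width: 0.044
gripper_force: 58.0
[-0.5976603  -0.0655416   2.19395234  0.40395882  0.5970113  -0.76148563] [ 0.01259252  0.00332239 -0.05905713 -0.05922443  0.03704983  0.06757234]
```

```bash
python3 -m pendant '{"claw":[-1,-1,-1,-1,-1],"offset":[[-0.004,-0.002,-0.018],[-0.004,-0.002,-0.018],[0,0,0],[0,0,0],[0,0,0]],"rotation":[[-0.002,-0.017,0],[-0.002,-0.017,0],[0,0,0],[0,0,0],[0,0,0]]}'
python3 - <<'E'
from h import *
from workcell import monitor
o=monitor.get_obs();print(o['joints'],o['tcp_pos'],o['tcp_pos']+.0835*o['tcp_rot'][:,2])
a=optics.get_image("scene")[:,:,::-1]
cv2.imwrite("pics/f.png",cv2.resize(a[120:260,120:270],None,fx=4,fy=4,interpolation=2))
m=o['tcp_pos']+.0835*o['tcp_rot'][:,2];z=o['tcp_rot'][:,2]
for d in(0,-.075,.102,.135):print(d,(proj("scene",m-z*d)-[120,120])*4)
E
```

```text
time: 12.38
tcp_pos: [0.517, -0.2538, 0.2706]
tcp_rot: [[0.123, 0.811, 0.572], [0.992, -0.101, -0.071], [0.0, 0.576, -0.817]]
force: [0.0, 0.2, -4.0]
gripper_width: 0.0442
gripper_force: 58.0
[-0.62755362 -0.07544403  2.25023505  0.62432521  0.49648772 -0.98803461] [ 0.51702313 -0.25380077  0.27057817] [ 0.56475389 -0.25970066  0.20231972]
0 [233.6247401  199.24657272]
-0.075 [212.10283519 282.40982662]
0.102 [264.1800395  81.1771856]
0.135 [274.39945494  41.68812343]
```

View pics/f.png

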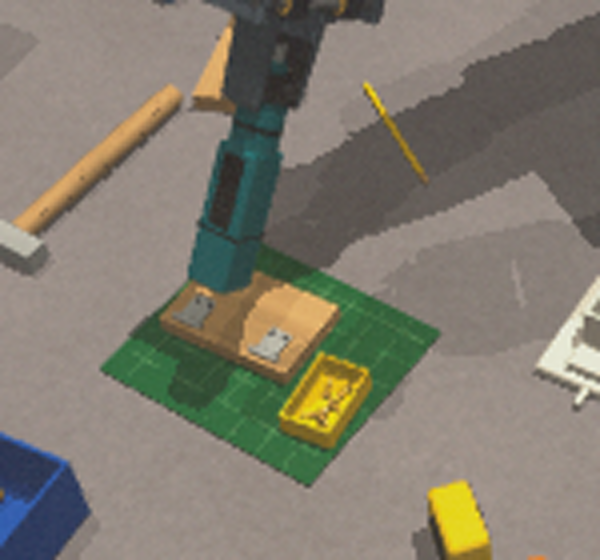

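The driver is held tipped with its butt at about (222,283), against a predicted (212,282), so it is about 7 mm and 2–3° off. It clears the panel and tub. I'll settle and hand in.

```bash
python3 -m pendant '{"claw":[-1,-1,-1,-1,-1],"offset":[[0,0,0],[0,0,0],[0,0,0],[0,0,0],[0,0,0]],"rotation":[[0,0,0],[0,0,0],[0,0,0],[0,0,0],[0,0,0]]}'
python3 -c "
from workcell import arm
print(arm.close_job())"
```

```text
time: 13.05
tcp_pos: [0.5164, -0.2537, 0.2699]
tcp_rot: [[0.124, 0.811, 0.572], [0.992, -0.102, -0.071], [0.001, 0.576, -0.817]]
force: [-0.7, -0.4, -4.2]
gripper_width: 0.0445
gripper_force: 58.0
the job is handed in; nothing more can be done
None
```

I turned the clutch from 2 to 5 and handed the job in at about 13 s, holding the screwdriver still over the mat's middle, mid-handle about 20 cm up, tipped about 35° with the handle end towards you; no verdict came back, and I last checked the clutch digits before the lift.

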